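# Sound the carrier's well and dock the matching adapter sleeve

### The arm

A 7-joint arm with a two-finger parallel gripper is mounted at the origin on a cart in front of the work surface, level with it; the furniture and walls round the work are solid. World frame = base frame: x ahead of the robot, y to its left, z up, the work surface at z = 0. Lengths are in m, angles in rad, forces in N, time in s.
With the tool pointing down it reaches from about 0.425 to 0.875 m from the base axis. Payload 8.4 kg.
Tool frame: the origin (TCP) lies midway between the tips of the shut fingers; the grasp point (between the pads) lies 19 mm behind it (grasp_offset is the distance from the TCP to the grasp point, in m); z points along the fingers, y is the line along which they close (so a half turn about z gives the same grasp; the last joint's range is limited). The gripper opens to 85 mm and grips with 20 to 120 N. Pads are 22 mm wide; open, the fingers measure 114 mm over their backs; the gripper's body (76 mm by 85 mm) begins 54 mm behind the grasp point. The pads swing forward as they close: fully open they stand 13 mm farther back than shut.
Start: joints at [1.032, 0.333, 0.04, 1.465, -0.013, 1.343, -0.059], TCP at [0.277, -0.588, 0.231] pointing down, gripper open.
Joint ranges: [-2.58, 2.58], [-0.38, 2.09], [-1.3, 1.39], [0.25, 2.4], [-1.5, 4.64], [0.08, 2.09], [-2.65, 2.65]. Speed limits (rad/s): [2.22, 2.22, 2.79, 2.79, 3.14, 3.14, 3.14].

### API

Orientations are given as a rotation vector (axis times angle).
In Python, from station import * gives the robot as it stands.
- The arm moves only by the tool carry_out, never from a script. Its argument "deltas" is a list that holds one entry, the list of rows, each a list of 6 numbers: the shift along the tool's x, y, z in units of 0.1 m (1.0 is 0.1 m), then the turn, a rotation vector about the tool's x, y, z in units of 90 degrees (1.0 is 90 degrees). In form: [[[dx, dy, dz, rx, ry, rz], ...]]. A call has exactly 8 rows; each row is the pose to reach, as a shift and turn from the pose commanded when the call began, along the tool's axes at that moment; what a row does not reach only later rows make up. A row lasts 1/8 s, in which the tool goes at most 62.5 mm and 10.7 degrees, less where a joint would pass 70% of its speed; a pose out of reach is approached as far as the arm can. A call with a number of a shift or a turn outside -1 to 1 is refused whole. A call with a gripper value outside its range is refused whole. "claw" is the closure, from 0 (fully open) to 1 (shut), set as the call begins (left out, the last holds). The fingers move at their own pace and stop on an object; "force" is the grip in N (left out, the last holds). Time passes only in rows, so rows that repeat a pose let the fingers close, or fill a call up. It gives the time, the measured TCP pose, the force and the opening at its end, in the units of the state.
- get_state(): the state, without advancing time (a new reading comes with each control period).
- read_camera(name): name is "side" or "top" or "wrist"; returns a dict with "color" (384x512x3 uint8, red, green, blue), "depth" (384x512 float32, m along the optical axis (not along the pixel's ray), 0 where there is no reading), "fx", "fy", "cx", "cy" (pixels), "pose" (4x4, takes a point from camera to world coordinates). Camera axes: x right, y up, looking along -z (the intrinsics and any distortion apply to the point x, -y, -z); pixel columns grow to the right and rows downward; lengths in m; the calibration is good to about 2 mm. A picture is of the moment at which its call begins.
- close_job(): hands the job in, once; it reports no verdict.
Trained networks look in a picture, given as the dict that the camera call returned (one of the last four; its "shot" number tells which), for a name from the list of things; names that differ only in an ending like _2 or _b are one class to them, and where a whole thing is asked for, a point or a joint stands for the part that bears it (a point fixed in the world has none). Each returns a list of dicts, best first, with "conf" (0 to 1); they miss things now and then, are a little off and sometimes report something else, mostly with a low value. They report only what shows in the picture. A call takes as long as a camera call. They do not tell look-alikes from the thing itself.
- spot_in(target, picture): "point" ([x, y, z] in m, in world coordinates, good to about 4 mm: the middle of the surface that is visible of it).
- masks_of(target, picture): "region" (384x512 bool, what is visible of it).
- mark_of(target, picture): "point" ([x, y, z] in m, in world coordinates, good to about 4 mm: a listed point, or the origin of a listed thing).
The state is a dict: "t": time; "qpos": joint angles; "joint_vel": joint speeds; "tau": joint torques, N m; "eef_pos": TCP position; "orientation": TCP orientation; "force": force on the tool from outside, world axes, zero at the start; "wrist_torque": the same for the moment, N m; "gripper_width": finger opening in m.
Only numpy, scipy, OpenCV 4.12 (cv2) and the standard library are available. Lean on these libraries where they do the work, as an engineer would, in place of code of your own. Each camera call takes 0.05 s, during which the arm holds its last target. There are 200 camera calls.

### The job

Find out how deep the blind well in the grey carrier is by lowering the steel depth rod from its stand into it, and leave the rod standing in the well on its floor. Then slide the one adapter sleeve whose height equals the well's depth along the worktop, never lifting it or tipping it over, until it is fully home against the stop between the cheeks of the carrier's dock. Leave the other two sleeves, the sample cup, the dropper bottle, the carton and the strip tub where they stand.

Things in the scene. Friction and masses are not known exactly. Their poses are not given: they have to be found in the camera images.
- carrier: Fixed grey metal carrier: a tower, 80 x 80 mm and 70 mm high (sides along its own x and y), with a well in its top and a low dock on its -x side. Origin on the worktop under the tower's centre. Its yaw differs from run to run; its -x points mostly to the robot's left.
- well_mouth (a point): Centre of the well's mouth, level with the tower's top (70 mm above the worktop). The well is a vertical blind round hole, 21 mm in diameter with a 3 mm chamfer; it is 30, 45 or 60 mm deep, which changes from run to run and must be probed.
- dock_home (a point): Point on the worktop over which a sleeve's axis stands when fully home, 92 mm from the carrier's origin along its -x. The dock is bare worktop, open towards -x: behind, 25 mm from this point, the face of a stop block 30 mm high; on each side, 33 mm away, a cheek 10 mm thick, 26 mm high, ending 18 mm outwards (-x) of this point. Axes as the carrier's.
- rod_stand: Fixed grey block 70 x 70 x 60 mm high, origin under its centre on the worktop; the rod stands upright in its 17 mm hole, on a floor 10 mm above the worktop.
- depth_rod: Loose steel depth rod, 150 mm long, 0.15 kg, standing upright in its stand. Origin at the centre of its lower tip, z along the rod towards the knob. Shaft 14 mm in diameter; knob 22 mm in diameter from 110 to 150 mm above the tip, to be gripped from above.
- carton: Bystander: upright paper carton, 46 x 62 mm, 85 mm high, near the rod stand. Origin under its centre. Not to be disturbed.
- strip_tub: Bystander: upright white plastic tub, 48 x 44 mm, 107 mm high, near the rod stand. Origin under its centre. Not to be disturbed.
- sample_cup: Bystander: white screw-top cup, 51 mm in diameter, 63 mm high, beyond the sleeves. Origin under its centre. Not to be disturbed.
- bench_centrifuge: The big bench centrifuge, fixed: a block 142 mm high. Along the robot's axes it reaches 185 mm nearer to the robot than this point, 190 mm to the left of it (+y) and 200 mm to the right; its timer knob juts out 6 mm in front.
- tube_mixer: Fixed beige tube mixer, 113 mm high: along the robot's axes it reaches 85 mm nearer to the robot than this point, 75 mm beyond it and 125 mm to the right of it (-y).
- tube_rack: Fixed beige tube rack with a tray at its right end, up to 139 mm high: along the robot's axes it reaches 200 mm to the right (-y) of this point and from 80 mm nearer to 75 mm beyond it.
- dropper: Bystander: small dropper bottle, 33 mm in diameter, 76 mm high, near the front edge of the worktop. Origin under its centre. Not to be disturbed.
- sleeve_short: Loose aluminium adapter sleeve, a plain upright cylinder 50 mm in diameter and 30 mm high (the shortest of three), 0.18 to 0.35 kg. Origin under its centre. It belongs to a well 30 mm deep. The three stand in changing places to the robot's left of the carrier; pushed low down, it slides without tipping.
- sleeve_middle: Loose aluminium adapter sleeve, a plain upright cylinder 50 mm in diameter and 45 mm high (the middle of three), 0.18 to 0.35 kg. Origin under its centre. It belongs to a well 45 mm deep. The three stand in changing places to the robot's left of the carrier; pushed low down, it slides without tipping.
- sleeve_tall: Loose aluminium adapter sleeve, a plain upright cylinder 50 mm in diameter and 60 mm high (the tallest of three), 0.18 to 0.35 kg. Origin under its centre. It belongs to a well 60 mm deep. The three stand in changing places to the robot's left of the carrier; pushed low down, it slides without tipping.
Mind the look-alikes: they are no part of the job. Leave any orange look-alike of the sleeve_short alone.

How it is judged:
On the way, in this order (a step that is already met when the one before it is completed fails the run):
1. the rod stands released on the floor of the well (x of depth_rod in the frame of carrier between -0.012 and 0.012 m and y of depth_rod in the frame of carrier between -0.012 and 0.012 m and contact force between depth_rod and the fingers below 0.2 N and linear speed of depth_rod below 0.03 m/s and (z of depth_rod in the frame of carrier between 0.034 and 0.046 m or z of depth_rod in the frame of carrier between 0.019 and 0.031 m or z of depth_rod in the frame of carrier between 0.004 and 0.016 m)), for 0.3 s.
2. the sleeve whose height equals the well's depth is home in the dock (((z of depth_rod in the frame of carrier between 0.034 and 0.046 m and x of sleeve_short in the frame of carrier between -0.101 and -0.085 m and y of sleeve_short in the frame of carrier between -0.014 and 0.014 m and angle between sleeve_short's own z axis and vertical below 0.1 rad and height (world z) of sleeve_short below 0.008 m and linear speed of sleeve_short below 0.03 m/s) or (z of depth_rod in the frame of carrier between 0.019 and 0.031 m and x of sleeve_middle in the frame of carrier between -0.101 and -0.085 m and y of sleeve_middle in the frame of carrier between -0.014 and 0.014 m and angle between sleeve_middle's own z axis and vertical below 0.1 rad and height (world z) of sleeve_middle below 0.008 m and linear speed of sleeve_middle below 0.03 m/s) or (z of depth_rod in the frame of carrier between 0.004 and 0.016 m and x of sleeve_tall in the frame of carrier between -0.101 and -0.085 m and y of sleeve_tall in the frame of carrier between -0.014 and 0.014 m and angle between sleeve_tall's own z axis and vertical below 0.1 rad and height (world z) of sleeve_tall below 0.008 m and linear speed of sleeve_tall below 0.03 m/s))), for 0.2 s.
At the end, for the whole second after the job is handed in: Rod released and standing in the well, tip within 6 mm of its floor; the sleeve as tall as the well is deep stands at rest, upright on the worktop in the dock, within 9 mm of touching the stop and 14 mm of the middle line; the other two sleeves within 25 mm of their starts (x of depth_rod in the frame of carrier between -0.012 and 0.012 m and y of depth_rod in the frame of carrier between -0.012 and 0.012 m and contact force between depth_rod and the fingers below 0.2 N and linear speed of depth_rod below 0.03 m/s and ((z of depth_rod in the frame of carrier between 0.034 and 0.046 m and x of sleeve_short in the frame of carrier between -0.101 and -0.085 m and y of sleeve_short in the frame of carrier between -0.014 and 0.014 m and angle between sleeve_short's own z axis and vertical below 0.1 rad and height (world z) of sleeve_short below 0.008 m and linear speed of sleeve_short below 0.03 m/s and distance of each of sleeve_middle, sleeve_tall from where it was at the start of the episode below 0.025 m) or (z of depth_rod in the frame of carrier between 0.019 and 0.031 m and x of sleeve_middle in the frame of carrier between -0.101 and -0.085 m and y of sleeve_middle in the frame of carrier between -0.014 and 0.014 m and angle between sleeve_middle's own z axis and vertical below 0.1 rad and height (world z) of sleeve_middle below 0.008 m and linear speed of sleeve_middle below 0.03 m/s and distance of each of sleeve_short, sleeve_tall from where it was at the start of the episode below 0.025 m) or (z of depth_rod in the frame of carrier between 0.004 and 0.016 m and x of sleeve_tall in the frame of carrier between -0.101 and -0.085 m and y of sleeve_tall in the frame of carrier between -0.014 and 0.014 m and angle between sleeve_tall's own z axis and vertical below 0.1 rad and height (world z) of sleeve_tall below 0.008 m and linear speed of sleeve_tall below 0.03 m/s and distance of each of sleeve_short, sleeve_middle from where it was at the start of the episode below 0.025 m))).
It fails at once if a sleeve is lifted more than 15 mm off the worktop or tipped over (height (world z) of any of sleeve_short, sleeve_middle, sleeve_tall above 0.015 m or angle between any of sleeve_short, sleeve_middle, sleeve_tall's own z axis and vertical above 0.4 rad).
It fails at once if the sample cup is moved more than 25 mm or knocked over (distance of sample_cup from where it was at the start of the episode above 0.025 m or angle between sample_cup's own z axis and vertical above 0.4 rad).
It fails at once if the dropper bottle is moved more than 25 mm or knocked over (distance of dropper from where it was at the start of the episode above 0.025 m or angle between dropper's own z axis and vertical above 0.4 rad).
It fails at once if the carton is moved more than 25 mm or knocked over (distance of carton from where it was at the start of the episode above 0.025 m or angle between carton's own z axis and vertical above 0.4 rad).
It fails at once if the strip tub is moved more than 25 mm or knocked over (distance of strip_tub from where it was at the start of the episode above 0.025 m or angle between strip_tub's own z axis and vertical above 0.4 rad).
It also fails if it takes over 64 s, if anything falls off the work surface, if the arm or the gripper's body presses on something with over 40 N, if the wrist force passes 120 N, or if a joint passes its speed limit or range.

## Working session

There is one attempt and no reset: what is moved stays moved. The work goes in short steps, Python scripts to look and compute and a tool call to move; the robot and the scene stay as the last step left them, time stands still between calls to the robot, and variables do not carry over. Pictures are saved under pics/ and viewed, on a budget of 10 in all, crops included, one or two more only if the job needs it, and the job is handed in when it is done.

Besides the shell and the picture viewer there is one more tool, called as name(argument=value, ...), one argument or row to a line, values as JSON. carry_out: Moves the arm, as the interface text tells. Shifts and turns lie within -1 to 1; 1 stands for 0.1 m of shift or 90 degrees of turn. Its arguments: {"type":"object","properties":{"deltas":{"type":"array"},"claw":{"type":"number"},"force":{"type":"number"}},"required":["deltas"]}

```bash
mkdir -p pics; cat > h.py <<'E'
from station import *
import numpy as np, cv2
from scipy.spatial.transform import Rotation as R
def world(p):
    d=p["depth"];v,u=np.mgrid[:384,:512]
    P=np.stack([(u-p["cx"])/p["fx"]*d,-(v-p["cy"])/p["fy"]*d,-d],-1)
    W=P@p["pose"][:3,:3].T+p["pose"][:3,3]; W[d==0]=np.nan
    return W
def save(p,n,crop=None,s=1):
    c=p["color"][:,:,::-1]
    if crop: a,b,e,f=crop; c=c[b:f,a:e]
    cv2.imwrite("pics/"+n,cv2.resize(c,None,fx=s,fy=s,interpolation=cv2.INTER_CUBIC))
E
cat > a.py <<'E'
from h import *
s=get_state();print(s["eef_pos"],s["orientation"],s["t"],s["gripper_width"])
ims=[]
for c in ["top","side"]:
    p=read_camera(c); ims.append(p["color"]); print(c,np.round(p["pose"],3).tolist(),p["fx"],[k for k in p])
    np.save(c+"_w.npy",world(p)); np.save(c+"_c.npy",p["color"])
    for n in ["carrier","well_mouth","dock_home","rod_stand","depth_rod","carton","strip_tub","sample_cup","dropper","sleeve_short","sleeve_middle","sleeve_tall","tube_mixer","tube_rack","bench_centrifuge"]:
        print(n,[(np.round(m["point"],3).tolist(),round(m["conf"],2)) for m in mark_of(n,p)[:3]])
    save(p,c+"0.png",s=1.5)
E
python3 a.py
```

```text
[ 0.27649087 -0.58774879  0.23040523] [-3.06439941e+00 -6.84901140e-01  7.66276025e-04] 0.0 0.08551488583379571
top [[0.015, 0.992, -0.124, 0.389], [-1.0, 0.016, 0.007, 0.033], [0.009, 0.124, 0.992, 1.488], [0.0, 0.0, 0.0, 1.0]] 401.13805704740724 ['color', 'depth', 'fx', 'fy', 'cx', 'cy', 'pose', 'shot']
carrier [([0.442, -0.136, 0.005], 0.62), ([0.464, -0.28, 0.011], 0.58)]
well_mouth [([0.441, -0.13, 0.071], 0.8)]
dock_home [([0.45, -0.042, 0.002], 0.91)]
rod_stand [([0.462, -0.276, 0.001], 0.76)]
depth_rod [([0.45, -0.044, 0.004], 0.74), ([0.466, -0.282, 0.014], 0.56)]
carton [([0.502, -0.386, 0.003], 0.85), ([0.45, 0.162, -0.001], 0.68)]
strip_tub [([0.402, -0.388, -0.002], 0.57)]
sample_cup [([0.752, 0.093, 0.003], 0.56)]
dropper [([0.376, 0.157, 0.001], 0.59)]
sleeve_short [([0.657, 0.16, 0.001], 0.74), ([0.557, 0.179, 0.001], 0.61)]
sleeve_middle [([0.594, 0.096, 0.001], 0.47), ([0.377, 0.156, -0.002], 0.3)]
sleeve_tall [([0.447, 0.164, -0.002], 0.73)]
tube_mixer []
tube_rack [([0.655, 0.162, -0.002], 0.64)]
bench_centrifuge []
side [[-0.921, 0.186, -0.343, 0.013], [-0.39, -0.478, 0.787, 1.291], [-0.017, 0.858, 0.513, 0.899], [0.0, 0.0, 0.0, 1.0]] 491.9621773053682 ['color', 'depth', 'fx', 'fy', 'cx', 'cy', 'pose', 'shot']
carrier [([0.442, -0.133, -0.001], 0.76), ([0.503, -0.389, 0.002], 0.23)]
well_mouth [([0.434, -0.134, 0.068], 0.83), ([0.377, 0.154, 0.003], 0.23), ([0.756, 0.093, -0.0], 0.21)]
dock_home [([0.454, -0.044, 0.008], 0.85)]
rod_stand [([0.467, -0.28, 0.001], 0.92)]
depth_rod [([0.467, -0.28, 0.011], 0.63)]
carton [([0.504, -0.385, 0.004], 0.75)]
strip_tub [([0.399, -0.388, -0.005], 0.56)]
sample_cup [([0.754, 0.096, 0.002], 0.7)]
dropper [([0.375, 0.155, 0.003], 0.55)]
sleeve_short [([0.651, 0.157, -0.001], 0.75), ([0.564, 0.18, -0.002], 0.63)]
sleeve_middle [([0.59, 0.095, -0.003], 0.77)]
sleeve_tall [([0.453, 0.162, 0.0], 0.45)]
tube_mixer []
tube_rack []
bench_centrifuge []
```

View images.

View pics/top0.png

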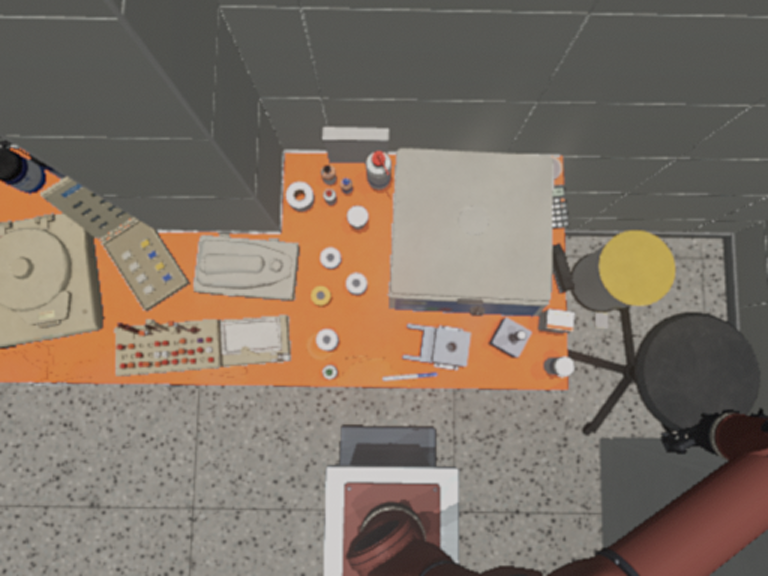

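View pics/side0.png

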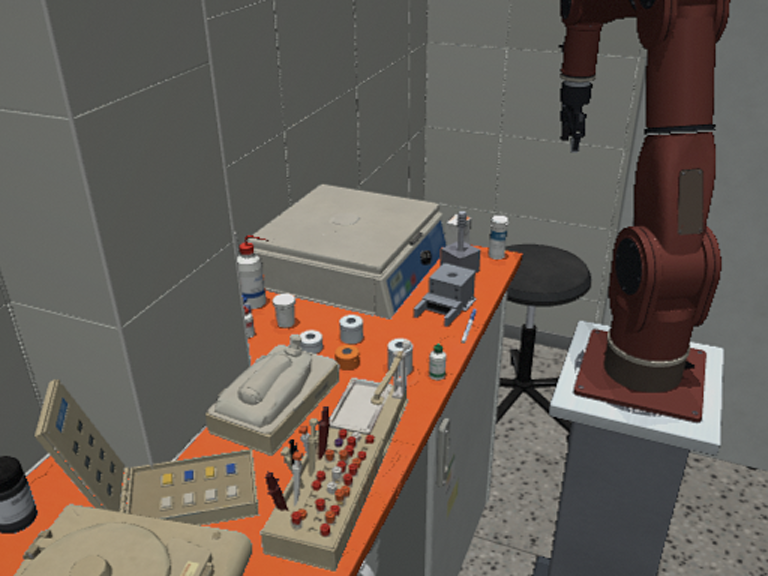

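```bash
cat > b.py <<'E'
from h import *
T=np.load("top_w.npy");S=np.load("side_w.npy")
W=np.concatenate([T.reshape(-1,3),S.reshape(-1,3)])
def box(c,r,z0,z1,A=W):
    m=(np.hypot(A[:,0]-c[0],A[:,1]-c[1])<r)&(A[:,2]>z0)&(A[:,2]<z1); return A[m]
def rect(q):
    (c,s,a)=cv2.minAreaRect(q[:,:2].astype(np.float32)*1000); return np.round(c,1),np.round(s,1),round(a,1),len(q)
A=T.reshape(-1,3);B=S.reshape(-1,3)
for n,A_ in(("top",A),("side",B)):
    print(n,"tower",rect(box((.442,-.133),.07,.062,.08,A_)))
    print("stand",rect(box((.466,-.28),.06,.052,.068,A_)))
    q=box((.466,-.28),.03,.13,.18,A_); print("knob",q.mean(0) if len(q) else 0,len(q), q[:,2].max() if len(q) else 0)
    for nm,c in dict(A=(.655,.159),B=(.56,.18),C=(.593,.096),D=(.45,.163),cup=(.753,.095),drop=(.376,.156)).items():
        q=box(c,.035,.015,.2,A_); zt=np.median(np.sort(q[:,2])[-40:]); q=q[q[:,2]>zt-.006]
        e=cv2.minEnclosingCircle(q[:,:2].astype(np.float32)*1000); print(nm,"ztop",round(zt,3),np.round(q.mean(0),3),"circ",np.round(e[0],0),round(e[1],1),len(q))
E
python3 b.py
```

```text
top tower (array([ 438.8, -134.4]), array([80.7, 79.6]), 82.7, 490)
stand (array([ 463.8, -279.1]), array([70.8, 70.5]), 61.1, 332)
knob [ 0.46372272 -0.27676431  0.15444544] 43 0.16351508343872312
A ztop 0.032 [0.656 0.161 0.03 ] circ [655. 160.] 24.6 112
B ztop 0.032 [0.56  0.183 0.029] circ [560. 181.] 24.5 112
C ztop 0.047 [0.59  0.094 0.045] circ [590.  94.] 24.8 112
D ztop 0.063 [0.452 0.16  0.061] circ [452. 161.] 24.5 97
cup ztop 0.065 [0.752 0.094 0.063] circ [752.  94.] 25.5 110
drop ztop 0.064 [0.374 0.152 0.068] circ [374. 154.] 9.7 23
side tower (array([ 439.7, -130. ]), array([90.3, 84.6]), 81.6, 315)
stand (array([ 471.9, -278.4]), array([80.8, 96. ]), 64.0, 198)
knob [ 0.46179858 -0.26931312  0.14681112] 51 0.1616871796150342
A ztop 0.031 [0.653 0.165 0.029] circ [655. 164.] 27.7 114
B ztop 0.031 [0.56  0.188 0.03 ] circ [562. 187.] 27.6 130
C ztop 0.046 [0.59  0.1   0.044] circ [588.  98.] 28.4 120
D ztop 0.06 [0.457 0.167 0.059] circ [453. 165.] 26.1 92
cup ztop 0.064 [0.751 0.1   0.063] circ [752. 101.] 29.1 104
drop ztop 0.065 [0.374 0.159 0.068] circ [376. 158.] 8.8 31
```

The top picture shows the tower at px (452,347), the well in its top, and the dock cheeks at (410,345). The rod stand is at (515,337), with the carton at (560,321) and the tub at (562,367).

Sleeve candidates in the top picture:
- **White, (330,258):** 30 mm, sleeve_short.
- **Orange, (320,296):** 30 mm, the look-alike to leave alone.
- **White, (357,283):** 45 mm, sleeve_middle.
- **White, (327,340):** 60 mm, sleeve_tall.

The side picture agrees: the orange one is at (346,357). I'll go to the rod first.

carry_out(
  deltas=[
    [[0.125,-0.08,0,0,0,0],[0.25,-0.16,0,0,0,0],[0.375,-0.24,0,0,0,0],[0.5,-0.33,0,0,0,0],[0.625,-0.41,0,0,0,0],[0.75,-0.5,0,0,0,0],[0.875,-0.58,0,0,0,0],[1,-0.66,0,0,0,0]],
  ],
  claw=0,
  force=40,
)

```text
t: 2.6
eef_pos: [0.3396, -0.485, 0.2313]
orientation: [3.066, 0.685, 0.0]
force: [-0.3, -0.4, 0.9]
gripper_width: 0.0852
```

carry_out(
  deltas=[
    [[0.125,-0.08,0,0,0,0],[0.25,-0.16,0,0,0,0],[0.375,-0.24,0,0,0,0],[0.5,-0.33,0,0,0,0],[0.625,-0.41,0,0,0,0],[0.75,-0.5,0,0,0,0],[0.875,-0.58,0,0,0,0],[1,-0.66,0,0,0,0]],
  ],
)

```text
t: 3.6
eef_pos: [0.402, -0.3827, 0.2314]
orientation: [3.066, 0.685, 0.0]
force: [0.2, -0.6, 0.3]
gripper_width: 0.0855
```

carry_out(
  deltas=[
    [[0.1,-0.08,0,0,0,-0.06],[0.2,-0.16,0,0,0,-0.12],[0.3,-0.24,0,0,0,-0.18],[0.4,-0.33,0,0,0,-0.24],[0.5,-0.41,0,0,0,-0.3],[0.6,-0.5,0,0,0,-0.37],[0.7,-0.58,0,0,0,-0.44],[0.8,-0.66,0,0,0,-0.5]],
  ],
)

```text
t: 4.6
eef_pos: [0.4462, -0.2889, 0.2313]
orientation: [2.567, 1.811, -0.0]
force: [0.2, 0.4, -0.4]
gripper_width: 0.0852
```

```bash
cat >> h.py <<'E'
def cur():
    s=get_state(); M=R.from_rotvec(s["orientation"]).as_matrix(); return s,M
def to(x,y,z,yaw=None):
    s,M=cur(); d=M.T@(np.array([x,y,z])-s["eef_pos"])*10
    yw=np.degrees(np.arctan2(M[1,0],M[0,0]))
    print("t",round(s["t"],2),"tcp",np.round(s["eef_pos"],4),"yaw",round(yw,1),"tilt z",np.round(M[:,2],3),"w",round(s["gripper_width"],4),"f",np.round(s["force"],1))
    print("delta units",np.round(d,3),"rz",None if yaw is None else round(-(yaw-yw)/90,3))
E
cat > c.py <<'E'
from h import *
to(.464,-.279,.21,70)
p=read_camera("wrist"); save(p,"w1.png",s=1.5); W=world(p).reshape(-1,3); np.save("w1.npy",W)
for n in ["depth_rod","rod_stand","well_mouth"]: print(n,[(np.round(m["point"],3).tolist(),round(m["conf"],2)) for m in mark_of(n,p)[:2]])
def rect(q): return cv2.minAreaRect(q[:,:2].astype(np.float32)*1000),len(q)
m=np.hypot(W[:,0]-.464,W[:,1]+.279)
print("stand",rect(W[(m<.06)&(abs(W[:,2]-.06)<.006)])); q=W[(m<.03)&(W[:,2]>.15)&(W[:,2]<.17)]; print(q.mean(0),cv2.minEnclosingCircle(q[:,:2].astype(np.float32)*1000),len(q))
E
python3 c.py
```

```text
t 4.6 tcp [ 0.4462 -0.2889  0.2313] yaw 70.4 tilt z [ 0. -0. -1.] w 0.0852 f [ 0.2  0.4 -0.4]
delta units [0.154 0.135 0.213] rz 0.004
depth_rod [([0.466, -0.278, 0.01], 0.88)]
rod_stand [([0.465, -0.277, 0.001], 0.91)]
well_mouth [([0.442, -0.135, 0.072], 0.88)]
stand (((464.70458984375, -278.97607421875), (70.21572875976562, 70.09140014648438), 61.22552490234375), 4076)
[ 0.46463244 -0.27767706  0.15790894] ((464.3919677734375, -278.7461853027344), 10.927752494812012) 778
```

carry_out(
  deltas=[
    [[0.08,0.07,0,0,0,0],[0.158,0.138,0.05,0,0,0],[0.158,0.138,0.25,0,0,0],[0.158,0.138,0.45,0,0,0],[0.158,0.138,0.65,0,0,0],[0.158,0.138,0.85,0,0,0],[0.158,0.138,1.0,0,0,0],[0.158,0.138,1.0,0,0,0]],
  ],
)

```text
t: 5.8
eef_pos: [0.4637, -0.279, 0.1301]
orientation: [-2.568, -1.805, 0.001]
force: [-0.2, -0.3, -0.1]
gripper_width: 0.0856
```

carry_out(
  deltas=[
    [[0,0,0.05,0,0,0],[0,0,0.05,0,0,0],[0,0,0.05,0,0,0],[0,0,0.05,0,0,0],[0,0,0.05,0,0,0],[0,0,0.05,0,0,0],[0,0,0.05,0,0,0],[0,0,0.05,0,0,0]],
  ],
  claw=1,
  force=60,
)

```text
t: 6.8
eef_pos: [0.4645, -0.2798, 0.1269]
orientation: [2.57, 1.806, 0.001]
force: [-1.1, 0.1, 5.6]
gripper_width: 0.0204
```

carry_out(
  deltas=[
    [[0,0,-0.1,0,0,0],[0,0,-0.25,0,0,0],[0,0,-0.4,0,0,0],[0,0,-0.55,0,0,0],[0,0,-0.7,0,0,0],[0,0,-0.85,0,0,0],[0,0,-0.9,0,0,0],[0,0,-0.9,0,0,0]],
  ],
)

```text
t: 7.8
eef_pos: [0.4642, -0.2796, 0.2165]
orientation: [2.57, 1.806, 0.0]
force: [0.3, -0.3, -0.7]
gripper_width: 0.0197
```

```bash
cat > d.py <<'E'
from h import *
to(.440,-.134,.215,70)
p=read_camera("wrist"); save(p,"w2.png",s=1.5); W=world(p).reshape(-1,3)
for n in ["depth_rod","well_mouth"]: print(n,[(np.round(m["point"],3).tolist(),round(m["conf"],2)) for m in mark_of(n,p)[:2]])
for nm,V in (("w1",np.load("w1.npy")),("w2",W)):
    m=np.hypot(V[:,0]-.440,V[:,1]+.134); q=V[(m<.065)&(abs(V[:,2]-.07)<.006)]; print(nm,len(q),cv2.minAreaRect(q[:,:2].astype(np.float32)*1000))
E
python3 d.py
```

```text
t 7.8 tcp [ 0.4642 -0.2796  0.2165] yaw 70.2 tilt z [ 0. -0. -1.] w 0.0197 f [ 0.3 -0.3 -0.7]
delta units [ 1.288 -0.721  0.015] rz 0.002
depth_rod [([0.463, -0.28, 0.1], 0.79), ([0.438, -0.136, 0.072], 0.58)]
well_mouth [([0.442, -0.134, 0.074], 0.57)]
w1 5035 ((437.3945617675781, -147.97073364257812), (52.89597702026367, 80.28799438476562), 82.30670166015625)
w2 6860 ((437.9886169433594, -141.9102020263672), (64.89578247070312, 80.92611694335938), 82.40531921386719)
```

carry_out(
  deltas=[
    [[0.08,-0.046,0,0,0,0],[0.2,-0.114,0,0,0,0],[0.35,-0.2,0,0,0,0],[0.5,-0.285,0,0,0,0],[0.65,-0.37,0,0,0,0],[0.8,-0.456,0,0,0,0],[0.9,-0.513,0,0,0,0],[1.0,-0.57,0,0,0,0]],
  ],
)

```text
t: 8.95
eef_pos: [0.4442, -0.1656, 0.2164]
orientation: [2.57, 1.806, 0.0]
force: [-0.5, 0.2, -1.1]
gripper_width: 0.0201
```

carry_out(
  deltas=[
    [[0.05,-0.03,0,0,0,0],[0.11,-0.06,0,0,0,0],[0.17,-0.1,0,0,0,0],[0.22,-0.13,0,0,0,0],[0.28,-0.16,0,0,0,0],[0.28,-0.16,0,0,0,0],[0.28,-0.16,0,0,0,0],[0.28,-0.16,0,0,0,0]],
  ],
)

```text
t: 9.95
eef_pos: [0.4388, -0.1347, 0.2163]
orientation: [-2.571, -1.806, 0.0]
force: [0.8, -1.3, -0.9]
gripper_width: 0.02
```

```bash
cat > e.py <<'E'
from h import *
to(.439,-.1344,.215,70)
p=read_camera("wrist"); save(p,"w3.png",s=1.5); W=world(p); 
for n in ["depth_rod","well_mouth"]: print(n,[(np.round(m["point"],4).tolist(),round(m["conf"],2)) for m in mark_of(n,p)[:2]])
V=W.reshape(-1,3); m=np.hypot(V[:,0]-.439,V[:,1]+.134); q=V[(m<.065)&(abs(V[:,2]-.07)<.006)]; print(len(q),cv2.minAreaRect(q[:,:2].astype(np.float32)*1000))
# rod shaft points
q=V[(m<.03)&(V[:,2]>.1)&(V[:,2]<.125)]; print("shaft",len(q),q.min(0) if len(q) else 0,q.max(0) if len(q) else 0)
p=read_camera("side"); save(p,"s3.png",crop=(270,120,370,240),s=5)
p=read_camera("top"); print([(np.round(m["point"],4).tolist(),round(m["conf"],2)) for m in mark_of("well_mouth",p)[:2]])
E
python3 e.py
```

```text
t 9.95 tcp [ 0.4388 -0.1347  0.2163] yaw 70.2 tilt z [-0.  0. -1.] w 0.02 f [ 0.8 -1.3 -0.9]
delta units [0.003 0.001 0.013] rz 0.002
depth_rod [([0.4368, -0.1335, 0.0984], 0.97)]
well_mouth [([0.4406, -0.1398, 0.073], 0.61)]
6498 ((439.53521728515625, -134.18569946289062), (80.37003326416016, 80.25777435302734), 82.60755157470703)
shaft 117 [ 0.43342117 -0.13480722  0.10189695] [ 0.44579522 -0.12660907  0.12492764]
[([0.4337, -0.1281, 0.0704], 0.69)]
```

View pics/w3.png

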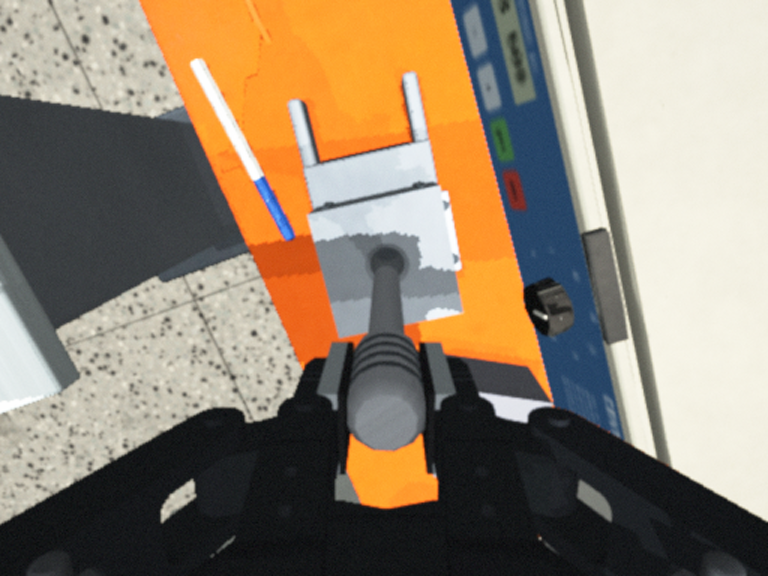

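The picture shows the rod over the well: the mouth is at about (387,258), in the middle of the tower, and the rod's axis meets it. I'll lower it now.

carry_out(
  deltas=[
    [[0.0,0.0,0.07,0,0,0],[0.0,0.0,0.15,0,0,0],[0,0,0.23,0,0,0],[0,0,0.31,0,0,0],[0,0,0.39,0,0,0],[0,0,0.46,0,0,0],[0,0,0.53,0,0,0],[0,0,0.53,0,0,0]],
  ],
)

```text
t: 11.25
eef_pos: [0.4385, -0.1343, 0.1628]
orientation: [-2.57, -1.806, 0.001]
force: [0.0, -0.4, -0.5]
gripper_width: 0.0206
```

carry_out(
  deltas=[
    [[0,0,0.02,0,0,0],[0,0,0.04,0,0,0],[0,0,0.06,0,0,0],[0,0,0.08,0,0,0],[0,0,0.1,0,0,0],[0,0,0.1,0,0,0],[0,0,0.1,0,0,0],[0,0,0.1,0,0,0]],
  ],
  force=20,
)

```text
t: 12.25
eef_pos: [0.4388, -0.1344, 0.1534]
orientation: [2.57, 1.806, 0.0]
force: [-0.2, 0.0, -1.0]
gripper_width: 0.0203
```

carry_out(
  deltas=[
    [[0,0,0.03,0,0,0],[0,0,0.06,0,0,0],[0,0,0.09,0,0,0],[0,0,0.11,0,0,0],[0,0,0.13,0,0,0],[0,0,0.15,0,0,0],[0,0,0.15,0,0,0],[0,0,0.15,0,0,0]],
  ],
)

```text
t: 13.25
eef_pos: [0.4389, -0.1344, 0.1384]
orientation: [2.57, 1.806, 0.0]
force: [0.2, 0.4, -1.6]
gripper_width: 0.0205
```

carry_out(
  deltas=[
    [[0,0,0.03,0,0,0],[0,0,0.06,0,0,0],[0,0,0.09,0,0,0],[0,0,0.11,0,0,0],[0,0,0.12,0,0,0],[0,0,0.13,0,0,0],[0,0,0.13,0,0,0],[0,0,0.13,0,0,0]],
  ],
)

```text
t: 14.25
eef_pos: [0.4395, -0.1345, 0.1268]
orientation: [2.569, 1.806, 0.001]
force: [-3.8, 1.0, 14.0]
gripper_width: 0.0204
```

```bash
cat > f.py <<'E'
from h import *
to(.439,-.1344,.124,70)
p=read_camera("wrist"); V=world(p).reshape(-1,3)
print([(np.round(m["point"],4).tolist(),round(m["conf"],2)) for m in mark_of("depth_rod",p)[:2]])
q=V[(np.hypot(V[:,0]-.439,V[:,1]+.134)<.012)&(V[:,2]>.12)]; print("top of knob",np.percentile(q[:,2],[50,90,98]),len(q))
E
python3 f.py
```

```text
t 14.25 tcp [ 0.4395 -0.1345  0.1268] yaw 70.2 tilt z [ 0.001 -0.001 -1.   ] w 0.0204 f [-3.8  1.  14. ]
delta units [-0.001 -0.005  0.028] rz 0.002
[([0.4376, -0.1344, 0.0081], 0.62)]
top of knob [0.1592982  0.21183305 0.21436987] 6348
```

The rod touched bottom with its tip at z = 10 mm (14 N), so the well is 60 mm deep and sleeve_tall is the one to use. Releasing the rod.

carry_out(
  deltas=[
    [[0,0,0,0,0,0],[0,0,0,0,0,0],[0,0,0,0,0,0],[0,0,0,0,0,0],[0,0,0,0,0,0],[0,0,0,0,0,0],[0,0,0,0,0,0],[0,0,0,0,0,0]],
  ],
  claw=0,
)

```text
t: 15.35
eef_pos: [0.4388, -0.1344, 0.1253]
orientation: [-2.57, -1.806, -0.0]
force: [-0.6, 0.3, 0.5]
gripper_width: 0.0855
```

carry_out(
  deltas=[
    [[0,0,-0.12,0,0,0],[0,0,-0.24,0,0,0],[0,0,-0.36,0,0,0],[0,0,-0.5,0,0,0],[0,0,-0.64,0,0,0],[0,0,-0.78,0,0,0],[0,0,-0.9,0,0,0],[0,0,-0.9,0,0,0]],
  ],
)

```text
t: 16.35
eef_pos: [0.4393, -0.1345, 0.2163]
orientation: [2.569, 1.806, 0.001]
force: [0.3, 0.7, -0.7]
gripper_width: 0.0852
```

```bash
cat > g.py <<'E'
from h import *
to(.452,.162,.215,82.6)
p=read_camera("wrist"); V=world(p).reshape(-1,3)
print([(np.round(m["point"],4).tolist(),round(m["conf"],2)) for m in mark_of("depth_rod",p)[:2]])
q=V[(np.hypot(V[:,0]-.439,V[:,1]+.134)<.015)&(V[:,2]>.12)&(V[:,2]<.175)]; print("knob",q.mean(0),np.percentile(q[:,2],[50,90,98]),len(q))
q=V[(np.hypot(V[:,0]-.452,V[:,1]-.162)<.035)&(V[:,2]>.05)&(V[:,2]<.07)]
if len(q)>5: print("tall",cv2.minEnclosingCircle(q[:,:2].astype(np.float32)*1000),len(q))
E
python3 g.py
```

```text
t 16.35 tcp [ 0.4393 -0.1345  0.2163] yaw 70.2 tilt z [ 0.001 -0.    -1.   ] w 0.0852 f [ 0.3  0.7 -0.7]
delta units [ 2.833 -0.886  0.012] rz -0.138
[([0.4401, -0.133, 0.0085], 0.68)]
knob [ 0.44070181 -0.13050412  0.15252214] [0.15738654 0.15953495 0.16014397] 1167
```

carry_out(
  deltas=[
    [[0.08,-0.025,0,0,0,0],[0.2,-0.06,0,0,0,0],[0.35,-0.11,0,0,0,0],[0.5,-0.155,0,0,0,0],[0.65,-0.2,0,0,0,0],[0.8,-0.25,0,0,0,0],[0.9,-0.28,0,0,0,0],[1.0,-0.31,0,0,0,0]],
  ],
  claw=0.25,
)

```text
t: 17.45
eef_pos: [0.4435, -0.0293, 0.2153]
orientation: [2.57, 1.806, -0.0]
force: [0.4, 0.1, 0.1]
gripper_width: 0.0643
```

carry_out(
  deltas=[
    [[0.1,-0.03,0,0,0,0],[0.22,-0.07,0,0,0,0],[0.35,-0.11,0,0,0,0],[0.5,-0.155,0,0,0,0],[0.65,-0.2,0,0,0,0],[0.8,-0.25,0,0,0,0],[0.9,-0.28,0,0,0,0],[1.0,-0.31,0,0,0,0]],
  ],
)

```text
t: 18.45
eef_pos: [0.4483, 0.0754, 0.2153]
orientation: [-2.57, -1.806, 0.0]
force: [0.5, 0.5, -0.6]
gripper_width: 0.0641
```

carry_out(
  deltas=[
    [[0.1,-0.03,0,0,0,-0.02],[0.2,-0.06,0,0,0,-0.04],[0.3,-0.1,0,0,0,-0.06],[0.45,-0.14,0,0,0,-0.09],[0.6,-0.19,0,0,0,-0.12],[0.7,-0.22,0,0,0,-0.138],[0.75,-0.24,0,0,0,-0.138],[0.75,-0.24,0,0,0,-0.138]],
  ],
)

```text
t: 19.45
eef_pos: [0.451, 0.1537, 0.2153]
orientation: [-2.36, -2.074, 0.0]
force: [-0.1, -0.5, 0.2]
gripper_width: 0.0641
```

```bash
cat > i.py <<'E'
from h import *
to(.452,.162,.127,82.6)
p=read_camera("wrist"); W=world(p);V=W.reshape(-1,3); save(p,"w5.png",s=1.5)
for n,c,z in (("tall",(.452,.162),.06),("drop",(.376,.156),.07)):
    m=np.hypot(V[:,0]-c[0],V[:,1]-c[1])<.035; q=V[m&(abs(V[:,2]-z)<.008)]
    if len(q)>5: print(n,cv2.minEnclosingCircle(q[:,:2].astype(np.float32)*1000),len(q),q[:,2].max())
    print([(np.round(k["point"],4).tolist(),round(k["conf"],2)) for k in mark_of("sleeve_tall" if n=="tall" else "dropper",p)[:2]])
E
python3 i.py
```

```text
t 19.45 tcp [0.451  0.1537 0.2153] yaw 82.6 tilt z [-0.  0. -1.] w 0.0641 f [-0.1 -0.5  0.2]
delta units [ 0.084 -0.001  0.883] rz 0.0
tall ((452.60302734375, 161.7759552001953), 25.062715530395508) 2185 0.06148188962895401
[([0.4522, 0.1596, -0.0011], 0.93)]
drop ((376.39398193359375, 152.683837890625), 9.210102081298828) 312 0.07691077189873347
[([0.3749, 0.1525, 0.0027], 0.63)]
```

View pics/w5.png

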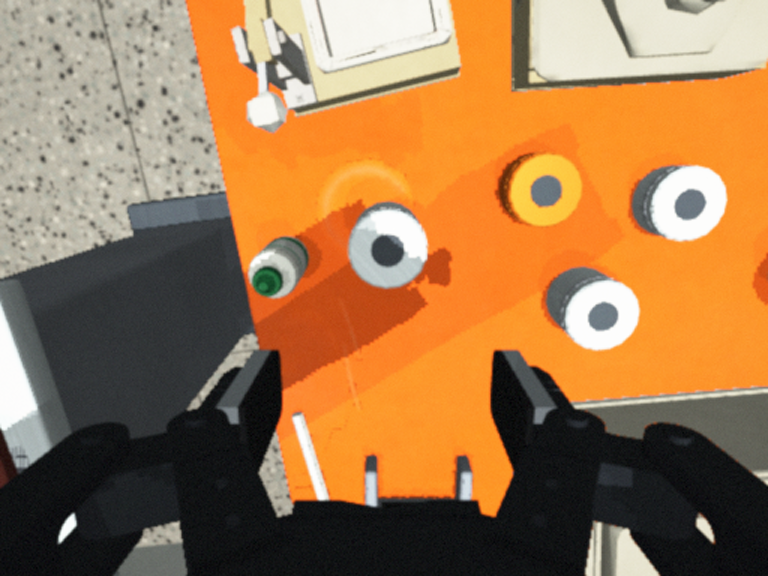

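The wrist picture shows the tall sleeve at (388,246), the dropper at (280,265), the orange look-alike at (541,188), and the middle and short sleeves at (600,312) and (685,203). I'll check the rack lever at (265,110) while descending.

carry_out(
  deltas=[
    [[0.04,0,0.05,0,0,0],[0.083,0.005,0.15,0,0,0],[0.083,0.005,0.3,0,0,0],[0.083,0.005,0.5,0,0,0],[0.083,0.005,0.7,0,0,0],[0.083,0.005,0.85,0,0,0],[0.083,0.005,1.0,0,0,0],[0.083,0.005,1.0,0,0,0]],
  ],
)

```text
t: 20.6
eef_pos: [0.4519, 0.1614, 0.1142]
orientation: [-2.359, -2.073, 0.003]
force: [-0.3, -0.9, -0.3]
gripper_width: 0.0641
```

```bash
cat > j.py <<'E'
from h import *
to(.4526,.1618,.027,82.6)
W=np.load("top_w.npy").reshape(-1,3);S=np.load("side_w.npy").reshape(-1,3)
for V in (W,S):
    q=V[(abs(V[:,0]-.45)<.11)&(V[:,1]>.19)&(V[:,1]<.32)&(V[:,2]>.07)&(V[:,2]<.2)]
    print(len(q)); 
    if len(q): i=np.argsort(q[:,1])[:12]; print(np.round(q[i],3).tolist())
E
python3 j.py
```

```text
t 20.6 tcp [0.4519 0.1614 0.1142] yaw 82.6 tilt z [-0.002 -0.    -1.   ] w 0.0641 f [-0.3 -0.9 -0.3]
delta units [0.005 0.008 0.872] rz 0.0
96
[[0.407, 0.236, 0.125], [0.411, 0.236, 0.124], [0.411, 0.238, 0.13], [0.407, 0.239, 0.129], [0.404, 0.239, 0.128], [0.414, 0.239, 0.127], [0.401, 0.239, 0.122], [0.401, 0.242, 0.129], [0.411, 0.242, 0.129], [0.404, 0.242, 0.127], [0.414, 0.242, 0.127], [0.407, 0.243, 0.124]]
193
[[0.408, 0.241, 0.13], [0.414, 0.242, 0.129], [0.401, 0.243, 0.129], [0.401, 0.243, 0.123], [0.401, 0.244, 0.127], [0.401, 0.245, 0.121], [0.415, 0.246, 0.128], [0.403, 0.247, 0.131], [0.406, 0.247, 0.131], [0.411, 0.248, 0.13], [0.408, 0.248, 0.134], [0.402, 0.249, 0.126]]
```

```bash
python3 -c "
from h import *
p=read_camera('wrist');s,M=cur();print((M.T@(p['pose'][:3,3]-s['eef_pos'])).round(3), (M.T@-p['pose'][:3,2]).round(2))"
```

```text
[ 0.066 -0.001 -0.141] [-0.26 -0.    0.96]
```

carry_out(
  deltas=[
    [[0.005,0.008,0.12,0,0,0],[0.005,0.008,0.25,0,0,0],[0.005,0.008,0.38,0,0,0],[0.005,0.008,0.5,0,0,0],[0.005,0.008,0.62,0,0,0],[0.005,0.008,0.74,0,0,0],[0.005,0.008,0.82,0,0,0],[0.005,0.008,0.85,0,0,0]],
  ],
)

```text
t: 21.65
eef_pos: [0.4532, 0.162, 0.0298]
orientation: [-2.359, -2.074, 0.001]
force: [0.1, 0.1, 0.1]
gripper_width: 0.0638
```

carry_out(
  deltas=[
    [[0,0,0,0,0,0],[0,0,0,0,0,0],[0,0,0,0,0,0],[0,0,0,0,0,0],[0,0,0,0,0,0],[0,0,0,0,0,0],[0,0,0,0,0,0],[0,0,0,0,0,0]],
  ],
  claw=0.5,
  force=20,
)

```text
t: 22.65
eef_pos: [0.4535, 0.162, 0.0304]
orientation: [2.36, 2.074, -0.0]
force: [-1.6, -0.5, 1.3]
gripper_width: 0.0489
```

```bash
cat > k.py <<'E'
from h import *
to(.4513,-.043,.028,82.6)
p=read_camera("wrist"); V=world(p).reshape(-1,3)
print([(np.round(k["point"],4).tolist(),round(k["conf"],2)) for k in mark_of("sleeve_tall",p)[:2]])
s,_=cur();e=s["eef_pos"];m=np.hypot(V[:,0]-e[0],V[:,1]-e[1])<.033; q=V[m&(abs(V[:,2]-.06)<.004)]
if len(q)>9: print(cv2.minEnclosingCircle(q[:,:2].astype(np.float32)*1000),len(q),np.median(q[:,2]))
E
python3 k.py
```

```text
t 22.65 tcp [0.4535 0.162  0.0304] yaw 82.6 tilt z [ 0. -0. -1.] w 0.0489 f [-1.6 -0.5  1.3]
delta units [-2.036  0.242  0.024] rz 0.0
[([0.4541, 0.1596, -0.0027], 0.84)]
((454.18365478515625, 167.8656463623047), 31.504314422607422) 11971 0.059240255366452235
```

carry_out(
  deltas=[
    [[-0.06,0.009,0,0,0,0],[-0.18,0.03,0,0,0,0],[-0.33,0.05,0,0,0,0],[-0.48,0.07,0,0,0,0],[-0.63,0.095,0,0,0,0],[-0.78,0.117,0,0,0,0],[-0.92,0.138,0,0,0,0],[-1.0,0.15,0,0,0,0]],
  ],
)

```text
t: 23.75
eef_pos: [0.4556, 0.06, 0.0304]
orientation: [2.361, 2.073, 0.0]
force: [0.9, 0.1, -1.4]
gripper_width: 0.0493
```

carry_out(
  deltas=[
    [[-0.06,0.011,0,0,0,0],[-0.14,0.026,0,0,0,0],[-0.22,0.041,0,0,0,0],[-0.3,0.055,0,0,0,0],[-0.38,0.07,0,0,0,0],[-0.45,0.083,0,0,0,0],[-0.5,0.092,0,0,0,0],[-0.5,0.092,0,0,0,0]],
  ],
)

```text
t: 24.75
eef_pos: [0.4583, 0.0094, 0.0303]
orientation: [2.36, 2.073, -0.0]
force: [0.6, 1.8, 2.7]
gripper_width: 0.0488
```

```bash
cat > l.py <<'E'
from h import *
to(.4513,-.043,.028,82.6)
p=read_camera("side"); save(p,"s6.png",crop=(230,120,390,240),s=5)
for n in ("sleeve_tall","depth_rod","dock_home"): print(n,[(np.round(k["point"],4).tolist(),round(k["conf"],2)) for k in mark_of(n,p)[:2]])
p=read_camera("wrist")
for n in ("sleeve_tall","depth_rod","dock_home"): print(n,[(np.round(k["point"],4).tolist(),round(k["conf"],2)) for k in mark_of(n,p)[:2]])
E
python3 l.py
```

```text
t 24.75 tcp [0.4583 0.0094 0.0303] yaw 82.6 tilt z [ 0. -0. -1.] w 0.0488 f [0.6 1.8 2.7]
delta units [-0.529 -0.002  0.023] rz -0.0
sleeve_tall [([0.4582, 0.0099, -0.001], 0.77), ([0.4513, -0.0455, 0.0037], 0.52)]
depth_rod []
dock_home [([0.4519, -0.0435, 0.0053], 0.93)]
sleeve_tall [([0.4582, 0.0078, -0.0041], 0.88)]
depth_rod []
dock_home []
```

View pics/s6.png

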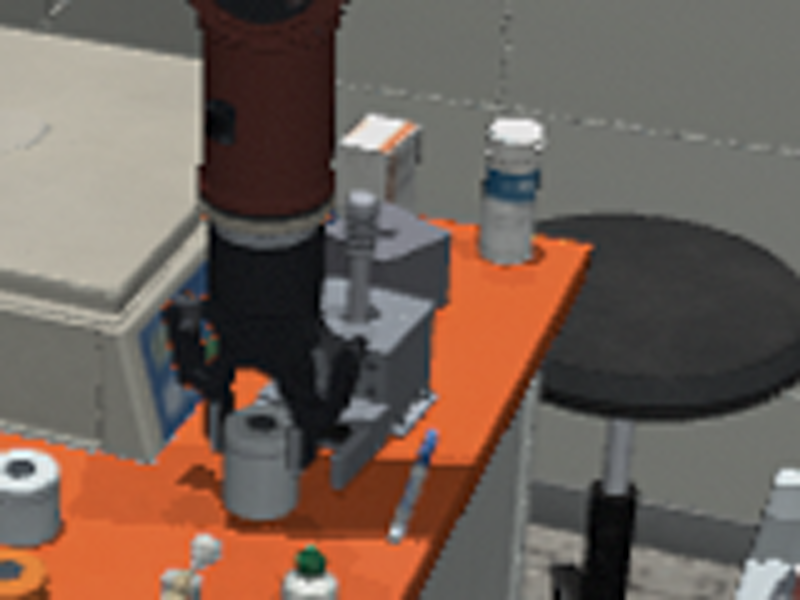

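The side crop shows the sleeve upright in the grip at (260,470), in front of the dock opening, and the rod standing in the well at (360,250). I'll slide it home.

carry_out(
  deltas=[
    [[-0.06,0,0,0,0,0],[-0.14,0,0,0,0,0],[-0.22,0,0,0,0,0],[-0.3,0,0,0,0,0],[-0.38,0,0,0,0,0],[-0.45,0,0,0,0,0],[-0.5,0,0,0,0,0],[-0.53,0,0,0,0,0]],
  ],
)

```text
t: 26.15
eef_pos: [0.4514, -0.0427, 0.0304]
orientation: [-2.36, -2.073, -0.0]
force: [-1.2, 8.6, 12.6]
gripper_width: 0.0495
```

carry_out(
  deltas=[
    [[-0.01,0,0,0,0,0],[-0.01,0,0,0,0,0],[-0.01,0,0,0,0,0],[-0.01,0,0,0,0,0],[-0.01,0,0,0,0,0],[-0.01,0,0,0,0,0],[-0.01,0,0,0,0,0],[-0.01,0,0,0,0,0]],
  ],
)

```text
t: 27.15
eef_pos: [0.4514, -0.0428, 0.0304]
orientation: [-2.359, -2.074, -0.001]
force: [1.0, 6.5, 5.4]
gripper_width: 0.0493
```

```bash
sed -i 's/s6.png/s7.png/' l.py; python3 l.py
```

```text
t 27.15 tcp [ 0.4514 -0.0428  0.0304] yaw 82.6 tilt z [ 0.     0.001 -1.   ] w 0.0493 f [1.  6.5 5.4]
delta units [-0.002 -0.001  0.024] rz 0.0
sleeve_tall [([0.4504, -0.0409, 0.0004], 0.72)]
depth_rod []
dock_home [([0.7533, 0.0971, -0.0006], 0.64), ([0.4549, -0.044, 0.0051], 0.63)]
sleeve_tall [([0.4496, -0.0413, -0.0017], 0.8)]
depth_rod []
dock_home []
```

The sleeve touched the stop, with about 7 N along the push. Release and retreat.

carry_out(
  deltas=[
    [[0,0,0,0,0,0],[0,0,0,0,0,0],[0,0,0,0,0,0],[0,0,0,0,0,0],[0,0,0,0,0,0],[0,0,0,0,0,0],[0,0,0,0,0,0],[0,0,0,0,0,0]],
  ],
  claw=0.25,
)

```text
t: 28.55
eef_pos: [0.4513, -0.0434, 0.0303]
orientation: [2.36, 2.074, 0.0]
force: [-0.0, -0.2, 0.4]
gripper_width: 0.0638
```

carry_out(
  deltas=[
    [[0,0,-0.06,0,0,0],[0,0,-0.15,0,0,0],[0,0,-0.3,0,0,0],[0,0,-0.45,0,0,0],[0,0,-0.6,0,0,0],[0,0,-0.75,0,0,0],[0,0,-0.9,0,0,0],[0,0,-1.0,0,0,0]],
  ],
)

```text
t: 29.55
eef_pos: [0.4515, -0.0434, 0.1315]
orientation: [2.359, 2.073, 0.001]
force: [-0.1, 1.2, -0.6]
gripper_width: 0.0642
```

carry_out(
  deltas=[
    [[0.1,0,-0.15,0,0,0],[0.2,0,-0.3,0,0,0],[0.35,0,-0.45,0,0,0],[0.5,0,-0.6,0,0,0],[0.65,0,-0.7,0,0,0],[0.8,0,-0.8,0,0,0],[0.9,0,-0.9,0,0,0],[1.0,0,-0.9,0,0,0]],
  ],
)

```text
t: 30.55
eef_pos: [0.4645, 0.0564, 0.221]
orientation: [2.36, 2.073, 0.001]
force: [-0.5, 0.3, -0.4]
gripper_width: 0.0641
```

```bash
cat > m.py <<'E'
from h import *
to(.4513,-.043,.2)
ex=-np.array([.1288,.9917]);c=np.array([.4395,-.1342]);ey=np.array([-ex[1],ex[0]])
for cam in("top","side"):
    p=read_camera(cam); V=world(p).reshape(-1,3)
    if cam=="side": save(p,"s8.png",crop=(180,120,390,260),s=3.8)
    for n in ("sleeve_tall","depth_rod"): print(cam,n,[(np.round(k["point"],4).tolist(),round(k["conf"],2)) for k in mark_of(n,p)[:2]])
    for nm,cc,z in (("tall",(.4513,-.043),.06),("short",(.655,.16),.03),("middle",(.59,.094),.045),("orange",(.56,.181),.03),("cup",(.752,.094),.063)):
        q=V[(np.hypot(V[:,0]-cc[0],V[:,1]-cc[1])<.034)&(abs(V[:,2]-z)<.006)]
        if len(q)>5:
            e=cv2.minEnclosingCircle(q[:,:2].astype(np.float32)*1000); d=np.array(e[0])/1000-c
            print(nm,np.round(e[0],1),round(e[1],1),np.round([d@ex,d@ey],4) if nm=="tall" else "",np.round(np.median(q[:,2]),4))
    q=V[(np.hypot(V[:,0]-.439,V[:,1]+.134)<.015)&(V[:,2]>.12)&(V[:,2]<.175)]; print("knob top",q[:,2].max() if len(q) else None)
E
python3 m.py
```

```text
t 30.55 tcp [0.4645 0.0564 0.221 ] yaw 82.6 tilt z [ 0.001 -0.    -1.   ] w 0.0641 f [-0.5  0.3 -0.4]
delta units [-1.003 -0.004  0.21 ] rz None
top sleeve_tall [([0.4439, -0.1355, 0.0014], 0.47), ([0.4506, -0.042, -0.0031], 0.44)]
top depth_rod [([0.4398, -0.1374, 0.011], 0.43), ([0.3995, -0.3866, -0.0004], 0.36)]
tall [450.8 -43.4] 24.3 [-0.0915 -0.0005] 0.059
short [654.6 160.4] 25.1  0.0289
middle [591.6  95.1] 23.7  0.044
orange [560.5 181.9] 24.6  0.0288
cup [751.6  94.7] 25.4  0.0622
knob top 0.16337468966792912
side sleeve_tall [([0.4476, -0.0455, -0.0003], 0.59)]
side depth_rod [([0.5931, 0.0934, -0.0029], 0.38)]
tall [450.2 -38. ] 29.3 [-0.0968 -0.0018] 0.0589
short [653.4 163.8] 26.0  0.0292
middle [589.5 100. ] 27.7  0.0435
orange [561.7 185.2] 28.3  0.029
cup [750.1  96.9] 28.3  0.0619
knob top 0.16233647261969264
```

View pics/s8.png

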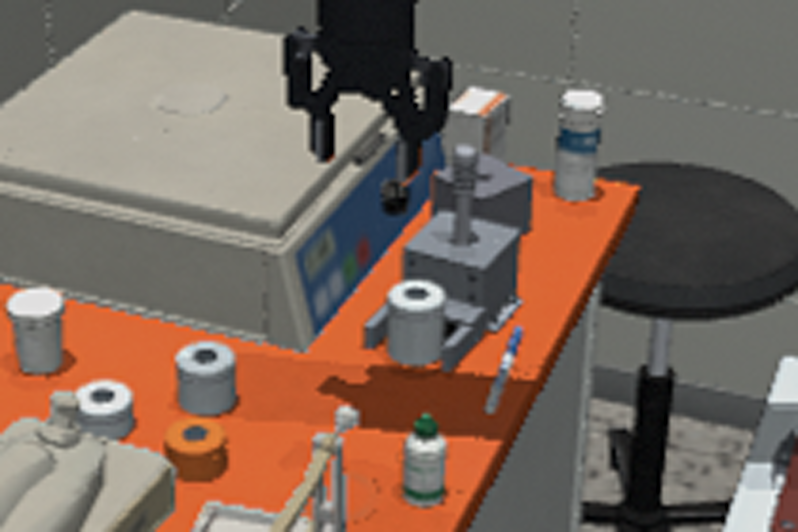

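The picture shows the tall sleeve upright between the cheeks at (416,320) and the rod standing in the well at (464,195). The other sleeves, the cup, the dropper, the carton and the tub stand where they were. Handing in.

```bash
python3 -c "
from station import *
print(close_job())"
```

```text
the job is handed in; nothing more can be done
None
```

The job is done and handed in at about 31 s of the 64 s allowed; the station gave no verdict. The well is 60 mm deep: the rod touched its floor with the tip 10 mm above the worktop, pushing back with 14 N. I released it there, standing.

I then gripped sleeve_tall lightly, slid it along the worktop without lifting it, and pushed it against the stop (about 7 N) before letting go.

**Last checks:**
- **Sleeve:** the top camera puts it at x = -91.5 mm and y = -0.5 mm in the carrier's frame (home is -92 mm and 0), upright on the worktop. The side camera reads x = -96.8 mm. It was off by several mm on other things too, and that is still inside the limit.
- **Rod:** its top reads 162–163 mm above the worktop, against 160 mm expected, so it is on the floor of the well. The side camera's network did not find the rod in its last picture, but the rod is plainly visible standing in the well.
- **Left alone:** the short and middle sleeves, the orange look-alike and the cup measured within about 2 mm of their starts in the top camera. The dropper, carton and tub I checked only by eye in the last picture; they look unmoved.

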